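Load the sample vial and hold out the bearing-ball tray

TASK

Take the red-capped sample vial out of the rack and put it fully down into the empty blue socket of the inspection tray where the tray stands on the bench, and let go of it. Then pick the tray up by its orange handle, carry it over to the round yellow mat without ever letting the loose steel ball out of its pocket, and finish still holding the tray there, level and still, about 10 cm above the mat, for the mechanic to take. Leave the other two vials, the green tin and the wrench where they are.

Things in the scene. Friction and masses are not known exactly. Their poses are not given: they have to be found in the camera images.
- tray: aluminium inspection tray, loose, about 0.4 kg, 210 x 110 mm (its x by y), 6 mm base with an edge lip up to 14 mm. Origin at the centre of its underside, z up. A blue socket block stands at its -x end, an orange handle grip on a dark post in its middle, and a black-rimmed ball pocket lies at its +x end
- tray_seat (a point): centre of the floor of the tray's vial socket, at x -78 mm, y 0, 6 mm above the tray's underside. The socket is a blue block 44 x 44 mm whose top lies 40 mm above the tray's underside, with a round hole 21 mm across and 34 mm deep, chamfered 2 mm at the mouth; a seated vial's foot stands on this point
- tray_pocket (a point): where the ball's centre is when it lies in the middle of its pocket: at x +72 mm, y 0, 18 mm above the tray's underside. The pocket is a flat round floor (6 mm above the underside) 40 mm across inside a rim 3 mm high and 6 mm wide, so a hard jolt or a strong tilt lets the ball roll out over it
- tray_grip (a point): centre of the tray's handle grip, 111 mm above the tray's underside over its middle: an orange block 24 x 24 mm in section, sides along the tray's x and y, from 93 to 127 mm above the underside, on a 14 mm square post
- ball_center (a point): centre of the steel ball, 24 mm across, 56 g, lying loose in the tray's pocket; it may roll about within it
- vial_red: capped aluminium sample vial with a red cap, the one to load. 70 mm tall: body 18 mm across with a tapered foot (tapers to 13 mm over the lowest 4 mm), cap 22 mm across from 52 to 70 mm above the foot. Origin at the centre of its underside, z up along it. About 45 g. Starts upright in one of the three rack holes; which one varies
- vial_green: capped aluminium sample vial with a green cap, a bystander. 70 mm tall: body 18 mm across with a tapered foot (tapers to 13 mm over the lowest 4 mm), cap 22 mm across from 52 to 70 mm above the foot. Origin at the centre of its underside, z up along it. About 45 g. Starts upright in one of the three rack holes; which one varies
- vial_white: capped aluminium sample vial with a white cap, a bystander. 70 mm tall: body 18 mm across with a tapered foot (tapers to 13 mm over the lowest 4 mm), cap 22 mm across from 52 to 70 mm above the foot. Origin at the centre of its underside, z up along it. About 45 g. Starts upright in one of the three rack holes; which one varies
- rack: grey vial rack block, fixed to the bench, 170 x 50 x 40 mm (x, y, z). Origin at the centre of its underside. Three holes 21 mm across and 34 mm deep (floors 6 mm above the bench) in a row along its x axis, at -55, 0 and +55 mm. It may stand on the left or the right of the tray
- mat: round yellow hand-over mat, fixed to the bench, 140 mm across and 3 mm thick, on the side of the tray opposite the rack. Origin at the centre of its underside
- tin: closed green tin with a pale lid, 70 mm across, 50 mm tall, bystander, standing beyond the tray. Origin at the centre of its underside
- wrench: steel wrench 170 mm long lying on the bench, bystander, beyond the tray. Origin under its middle, x along it

How it is judged:
On the way, in this order (a step that is already met when the one before it is completed fails the run):
1. the red-capped vial stands fully down in the tray's socket, let go, while the tray is still on the bench (distance between vial_red and tray_seat below 0.006 m and contact force between the fingers and vial_red below 0.1 N and height (world z) of tray below 0.01 m and linear speed of vial_red below 0.03 m/s), for 0.2 s.
2. the tray is lifted off the bench with vial and ball in place (height (world z) of tray above 0.03 m and distance between vial_red and tray_seat below 0.006 m and distance between ball_center and tray_pocket below 0.022 m), for 0.2 s.
At the end, for the whole second after the job is handed in: Only the gripper holds the tray: within 40 mm of the mat's centre from above, underside 60 to 160 mm above the bench, tilt under 0.1 rad, still (20 mm/s, 0.1 rad/s); vial foot within 6 mm of tray_seat, ball within 22 mm of tray_pocket, bystanders within 30 mm of their starts (height (world z) of tray between 0.06 and 0.16 m and horizontal distance between tray and mat below 0.04 m and angle between tray's own z axis and vertical below 0.1 rad and linear speed of tray below 0.02 m/s and angular speed of tray below 0.1 rad/s and contact force between the fingers and tray above 1 N and distance between vial_red and tray_seat below 0.006 m and distance between ball_center and tray_pocket below 0.022 m and contact force between tray and rack below 0.1 N and contact force between tray and mat below 0.1 N and contact force between tray and tin below 0.1 N and contact force between tray and wrench below 0.1 N and contact force between tray and vial_green below 0.1 N and contact force between tray and vial_white below 0.1 N and not (distance of vial_green from where it was at the start of the episode above 0.03 m) and not (distance of vial_white from where it was at the start of the episode above 0.03 m) and not (distance of tin from where it was at the start of the episode above 0.03 m) and not (distance of wrench from where it was at the start of the episode above 0.03 m)); the arm keeps its last pose, push and grip.
It fails at once if the ball leaves its pocket (not (distance between ball_center and tray_pocket below 0.022 m)).
It fails at once if a bystander (vial_green) is moved by more than 30 mm (distance of vial_green from where it was at the start of the episode above 0.03 m).
It fails at once if a bystander (vial_white) is moved by more than 30 mm (distance of vial_white from where it was at the start of the episode above 0.03 m).
It fails at once if a bystander (tin) is moved by more than 30 mm (distance of tin from where it was at the start of the episode above 0.03 m).
It fails at once if a bystander (wrench) is moved by more than 30 mm (distance of wrench from where it was at the start of the episode above 0.03 m).
It also fails if it takes over 64 s, if anything falls off the work surface, if the arm or the gripper's body presses on something with over 40 N, if the wrist force passes 120 N, or if a joint passes its speed limit or range.

ROBOT

A 6-joint arm with a two-finger parallel gripper is mounted at the origin on the work surface. World frame = base frame: x ahead of the robot, y to its left, z up, the work surface at z = 0. Lengths are in m, angles in rad, forces in N, time in s.
With the tool pointing down it reaches from about 0.3 to 0.775 m from the base axis. Payload 14.6 kg.
Tool frame: the origin (TCP) lies at the very end of the fingers, on their centre line; the grasp point (between the pads) lies 19 mm behind it; z points along the fingers, y is the direction in which the jaws open and shut (so a half turn about z gives the same grasp; the last joint's range is limited). The gripper opens to 94 mm and grips with 3 to 60 N. Pads are 16 mm wide; open, the fingers measure 119 mm over their backs; the gripper's body (75 mm by 177 mm) begins 78 mm behind the grasp point.
Start: joints at [-1.393, 0.3, 1.521, -0, 1.321, -0.067], TCP at [0.133, -0.534, 0.205] pointing down, gripper open.
Joint ranges: [-3.03, 3.03], [-0.79, 2.21], [0.23, 2.52], [-1.04, 4.18], [0, 3.07], [-2.55, 2.55]. Speed limits (rad/s): [2.22, 2.22, 2.57, 3.14, 3.14, 3.14].

INTERFACE

Orientations are given as [roll, pitch, yaw] about the fixed x, y, z axes, in that order (R = Rz(yaw) Ry(pitch) Rx(roll)).
In Python, from station import status, camera, ctrl gives the robot as it stands. The module is installed in compiled form; this text tells all that it offers.
- The arm moves only by the shell command python3 -m jog 'ROWS' [FORCE]. ROWS is JSON, a list of rows, each a list of 7 numbers: the shift along the tool's x, y, z each as a share of 1000 mm, from -1 to 1, then the turn, a rotation vector about the tool's x, y, z each as a share of pi/2 rad, from -1 to 1, then the opening, from -1 (shut) to 1 (fully open), so that 0 is half open. A call has 1 to 20 rows; each row is the pose to reach, as a shift and turn from the pose measured when the call began, along the tool's axes at that moment; what a row does not reach only later rows make up. A row lasts 1/10 s, in which the tool goes at most 50 mm and 8.59 degrees, less where a joint would pass 70% of its speed; a pose out of reach is approached as far as the arm can. A call with a number of a shift or a turn outside -1 to 1 is refused whole. A call with a gripper value outside its range is refused whole. The fingers move at their own pace and stop on an object; FORCE is the grip in N (left out, the last holds). Time passes only in rows, so rows that repeat a pose let the fingers close. It gives the time, the measured TCP pose, the force and the opening at its end, in the units of the state.
- status.get_obs(): the state, without advancing time (a new reading comes with each control period).
- camera(name): name is "scene" or "top" or "wrist"; returns a dict with "image" (480x640x3 uint8, red, green, blue), "fx", "fy", "cx", "cy" (pixels), "world_from_camera" (4x4, takes a point from camera to world coordinates). Camera axes: x right, y down, z forward; pixel columns grow to the right and rows downward; lengths in m; the calibration is good to about 2 mm. A picture is of the moment at which its call begins. There is no depth.
- ctrl.hand_in(): hands the job in, once; it reports no verdict.
The state is a dict: "time_s": time; "qpos": joint angles; "joint_vel": joint speeds; "tau": joint torques, N m; "ee_pos": TCP position; "eef_rot": TCP orientation; "force": force on the tool from outside, world axes, zero at the start; "moment": the same for the moment, N m; "grip_width": finger opening in m.
Only numpy, scipy, OpenCV 4.12 (cv2) and the standard library are available. Lean on these libraries where they do the work, as an engineer would, in place of code of your own. Each camera call takes 0.05 s, during which the arm holds its last target.

## Working session

There is one attempt and no reset: what is moved stays moved. The work goes in short steps, Python scripts to look and compute and a shell command to move; the robot and the scene stay as the last step left them, time stands still between calls to the robot, and variables do not carry over. Pictures are saved under pics/ and viewed, and the job is handed in when it is done.

```bash
mkdir -p pics; ls; python3 - <<'E'
from station import status, camera
import cv2
print(status.get_obs())
for n in ["scene","top"]:
    c=camera(n); cv2.imwrite(f"pics/{n}0.png",c["image"][:,:,::-1]); print(n,c["fx"],c["cx"],c["cy"],c["world_from_camera"].round(4).tolist() if hasattr(c["world_from_camera"],'round') else c["world_from_camera"])
E
```

```text
pics
{'time_s': 0.0, 'qpos': array([-1.39260102e+00,  3.00465943e-01,  1.52157940e+00,  5.29091209e-06,
        1.32067747e+00, -6.66051813e-02]), 'joint_vel': array([-0.00136382, -0.0008892 , -0.00098673,  0.00026719, -0.00033462,
       -0.00064514]), 'tau': array([ 2.63037065e-03, -5.31800687e+01, -3.52735198e+01,  7.09642796e-02,
        2.43620243e-02, -8.86244379e-05]), 'ee_pos': array([ 0.13324975, -0.53335049,  0.20488986]), 'eef_rot': array([-3.14046534e+00, -8.03325041e-05,  2.44799134e-01]), 'force': array([ 0.12553973,  0.10014931, -0.40416299]), 'moment': array([ 0.05402885,  0.0110791 , -0.00864033]), 'grip_width': 0.09388899033770022}
scene 480.25083199922415 325.95959431184554 239.748008164572 [[0.6926, 0.4505, -0.5633, 1.1312], [0.7213, -0.4307, 0.5424, -0.4887], [0.0018, -0.782, -0.6233, 0.6502], [0.0, 0.0, 0.0, 1.0]]
top 561.0945076172162 322.5153786065838 241.7636961902974 [[0.0028, -0.9952, 0.0978, 0.5102], [-0.9997, -0.0051, -0.0228, 0.0075], [0.0232, -0.0977, -0.9949, 1.0693], [0.0, 0.0, 0.0, 1.0]]
```

View pics/scene0.png

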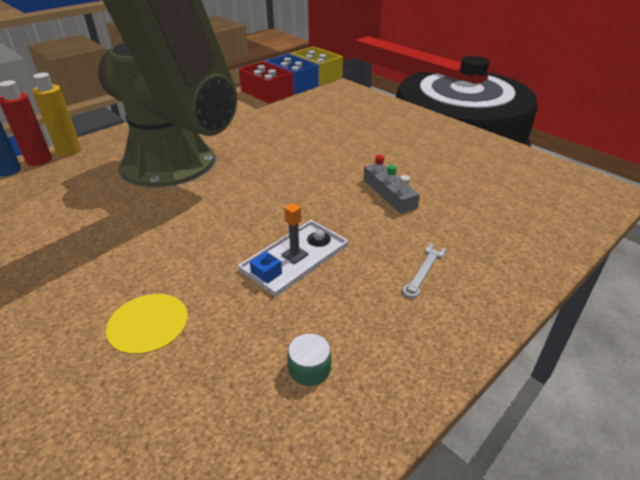

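View pics/top0.png

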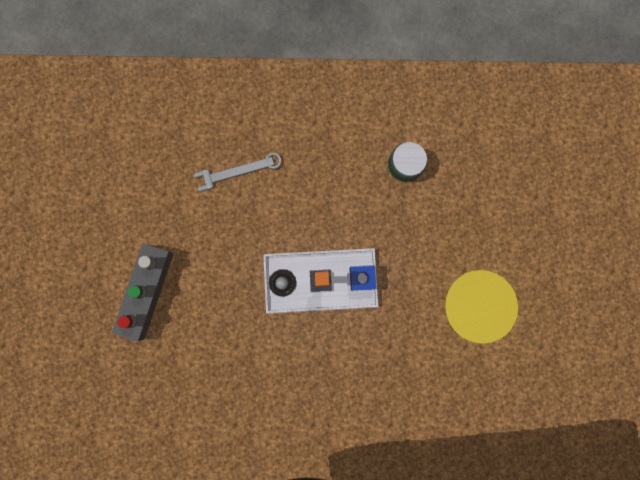

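The top view shows the red vial at about (124,322) in the rack, which is on the left at +y. The tray handle is at (321,279), the blue socket at (362,278) and the mat at (482,306). The ball pocket end points toward the rack. Next I'll measure these positions.

```bash
cat > h.py <<'E'
import numpy as np, cv2
from station import status, camera
def ray(c,u,v):
    T=np.array(c["world_from_camera"]); d=np.array([(u-c["cx"])/c["fx"],(v-c["cy"])/c["fy"],1.])
    return T[:3,3],T[:3,:3]@d
def onz(c,u,v,z):
    o,d=ray(c,u,v); return o+d*(z-o[2])/d[2]
def two(c1,p1,c2,p2):
    o1,d1=ray(c1,*p1);o2,d2=ray(c2,*p2)
    s=np.linalg.lstsq(np.c_[d1,-d2],o2-o1,rcond=None)[0]
    a=o1+d1*s[0];b=o2+d2*s[1]; return (a+b)/2,np.linalg.norm(a-b)
R={"red":[((0,150,90),(6,255,255)),((174,150,90),(180,255,255))],"orange":[((7,200,120),(16,255,255))],"blue":[((105,150,60),(125,255,255))],"yellow":[((24,150,120),(32,255,255))],"green":[((50,120,40),(85,255,255))]}
def blobs(c,name,roi=None,amin=15):
    h=cv2.cvtColor(c["image"],cv2.COLOR_RGB2HSV); m=0
    for lo,hi in R[name]: m=m|cv2.inRange(h,lo,hi)
    if roi: k=np.zeros_like(m);k[roi[1]:roi[3],roi[0]:roi[2]]=1;m=m*k
    n,l,s,ce=cv2.connectedComponentsWithStats(m)
    return sorted([(int(s[i,4]),ce[i].round(2).tolist(),s[i,:4].tolist()) for i in range(1,n) if s[i,4]>=amin],reverse=True),m
E
python3 - <<'E'
from h import *
t=camera("top");s=camera("scene")
for n,z in [("red",.076),("orange",.127),("blue",.04),("yellow",.003),("green",.076)]:
    print(n)
    for b in blobs(t,n)[0][:4]: print(" top",b,onz(t,*b[1],z).round(4))
    for b in blobs(s,n,(100,140,500,400))[0][:4]: print(" scene",b,onz(s,*b[1],z).round(4))
big=lambda im,x0,y0,x1,y1,k:cv2.resize(im[y0:y1,x0:x1,::-1],None,fx=k,fy=k,interpolation=cv2.INTER_CUBIC)
cv2.imwrite("pics/t1.png",big(t["image"],250,235,390,325,5)); cv2.imwrite("pics/t2.png",big(t["image"],100,235,190,350,5))
E
```

```text
red
 top (117, [123.52, 321.55], [118, 316, 12, 12]) [0.4665 0.3309 0.076 ]
 scene (63, [379.24, 158.84], [376, 155, 8, 9]) [0.474  0.3235 0.076 ]
orange
 scene (235, [292.33, 213.33], [285, 204, 15, 21]) [ 0.5574 -0.0239  0.127 ]
blue
 top (342, [364.7, 277.47], [351, 266, 25, 24]) [ 0.5459 -0.0937  0.04  ]
 scene (607, [265.68, 266.6], [250, 252, 31, 30]) [ 0.5596 -0.0974  0.04  ]
yellow
 top (4157, [481.15, 306.31], [445, 270, 73, 74]) [ 0.4932 -0.3189  0.003 ]
 scene (3652, [146.15, 323.41], [106, 294, 81, 60]) [ 0.4977 -0.3207  0.003 ]
green
 top (112, [134.06, 291.29], [128, 286, 14, 11]) [0.519  0.3145 0.076 ]
 scene (57, [391.12, 169.16], [388, 165, 8, 9]) [0.526  0.3064 0.076 ]
```

```bash
echo
```

```text
(no output)
```

View pics/t1.png

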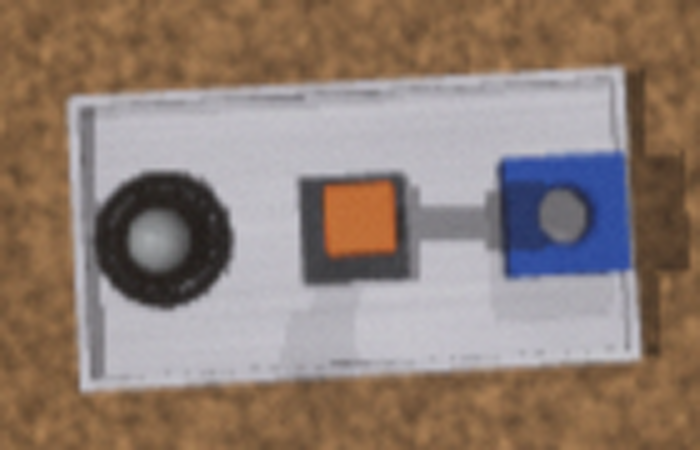

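View pics/t2.png

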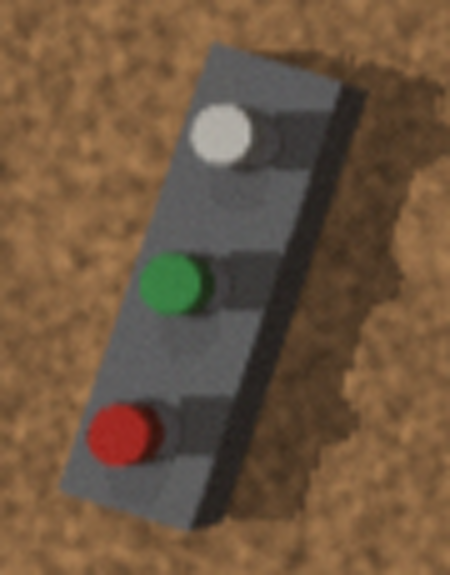

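```bash
cat >> h.py <<'E'
from scipy.spatial.transform import Rotation as Ro
def row(x,y,z,psi_deg):
    o=status.get_obs(); A=Ro.from_euler('xyz',o["eef_rot"]); B=Ro.from_euler('ZYX',[np.radians(psi_deg),0,np.pi])
    t=A.inv().apply(np.array([x,y,z])-o["ee_pos"]); r=(A.inv()*B).as_rotvec()/(np.pi/2)
    print("row",t.round(4).tolist(),r.round(4).tolist(),"t",round(o["time_s"],2),"q6",o["qpos"][5].round(3))
E
python3 -c "
from h import *
row(.45,-.1,.25,94)"
```

```text
row [0.4123, -0.3438, -0.0446] [-0.0003, -0.0003, -0.8886] t 0.2 q6 -0.067
```

```bash
python3 -m jog '[[0.412,-0.344,-0.045,0,0,-0.889,1],[0.412,-0.344,-0.045,0,0,-0.889,1],[0.412,-0.344,-0.045,0,0,-0.889,1],[0.412,-0.344,-0.045,0,0,-0.889,1],[0.412,-0.344,-0.045,0,0,-0.889,1],[0.412,-0.344,-0.045,0,0,-0.889,1],[0.412,-0.344,-0.045,0,0,-0.889,1],[0.412,-0.344,-0.045,0,0,-0.889,1],[0.412,-0.344,-0.045,0,0,-0.889,1],[0.412,-0.344,-0.045,0,0,-0.889,1],[0.412,-0.344,-0.045,0,0,-0.889,1],[0.412,-0.344,-0.045,0,0,-0.889,1],[0.412,-0.344,-0.045,0,0,-0.889,1]]'
python3 - <<'E'
from h import *
c=camera("wrist"); cv2.imwrite("pics/w1.png",c["image"][:,:,::-1]); print(np.round(c["world_from_camera"],3).tolist(),c["fx"])
for n,z in [("orange",.127),("blue",.04),("red",.076)]:
    for b in blobs(c,n)[0][:3]: print(n,b,onz(c,*b[1],z).round(4))
row(.46,.28,.22,161.3)
E
```

```text
time_s: 1.5
ee_pos: [0.4496, -0.0995, 0.2501]
eef_rot: [-3.141, -0.001, 1.643]
force: [-0.2, 0.1, -1.1]
grip_width: 0.094
[[0.997, 0.069, 0.02, 0.443], [0.072, -0.96, -0.271, -0.019], [0.001, 0.272, -0.962, 0.431], [0.0, 0.0, 0.0, 1.0]] 351.346139251138
orange (810, [433.35, 141.82], [419, 128, 30, 29]) [ 0.5398 -0.0107  0.127 ]
blue (1646, [400.01, 212.46], [378, 192, 46, 42]) [ 0.5423 -0.0868  0.04  ]
row [0.3784, 0.0376, 0.0304] [-0.0001, -0.0006, -0.7472] t 1.55 q6 -0.37
```

View pics/w1.png

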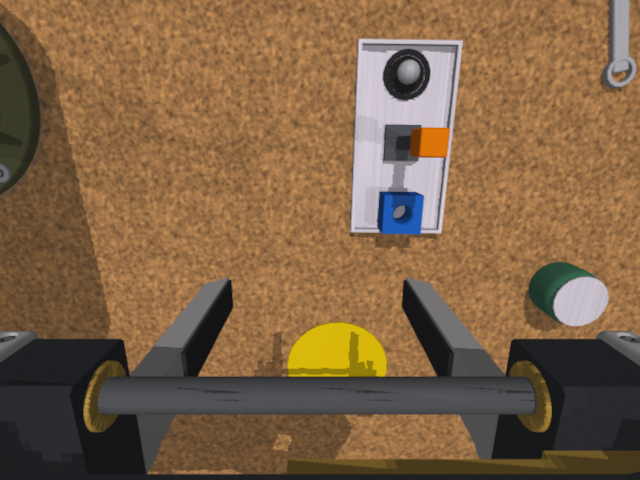

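The wrist view shows the socket at (400,212) and the handle at (433,142). With the top view, that puts the handle at about (0.540,-0.011) and the socket at about (0.545,-0.089), which matches the 78 mm spacing. Next I'll move over the rack.

```bash
python3 -m jog '[[0.378,0.038,0.02,0,0,-0.747,1],[0.378,0.038,0.02,0,0,-0.747,1],[0.378,0.038,0.02,0,0,-0.747,1],[0.378,0.038,0.02,0,0,-0.747,1],[0.378,0.038,0.02,0,0,-0.747,1],[0.378,0.038,0.02,0,0,-0.747,1],[0.378,0.038,0.02,0,0,-0.747,1],[0.378,0.038,0.02,0,0,-0.747,1],[0.378,0.038,0.02,0,0,-0.747,1],[0.378,0.038,0.02,0,0,-0.747,0.3],[0.378,0.038,0.02,0,0,-0.747,0.3],[0.378,0.038,0.02,0,0,-0.747,0.3]]'
python3 - <<'E'
from h import *
c=camera("wrist"); cv2.imwrite("pics/w2.png",c["image"][:,:,::-1])
for n,z in [("red",.076),("green",.076)]:
    for b in blobs(c,n)[0][:2]: print(n,b,onz(c,*b[1],z).round(4))
E
```

```text
time_s: 2.75
ee_pos: [0.4609, 0.2782, 0.2307]
eef_rot: [3.141, -0.0, 2.812]
force: [0.4, -0.2, -0.2]
grip_width: 0.0736
red (420, [370.07, 213.42], [359, 202, 23, 24]) [0.4636 0.3326 0.076 ]
green (411, [369.54, 265.83], [359, 254, 22, 24]) [0.515  0.3168 0.076 ]
```

View pics/w2.png

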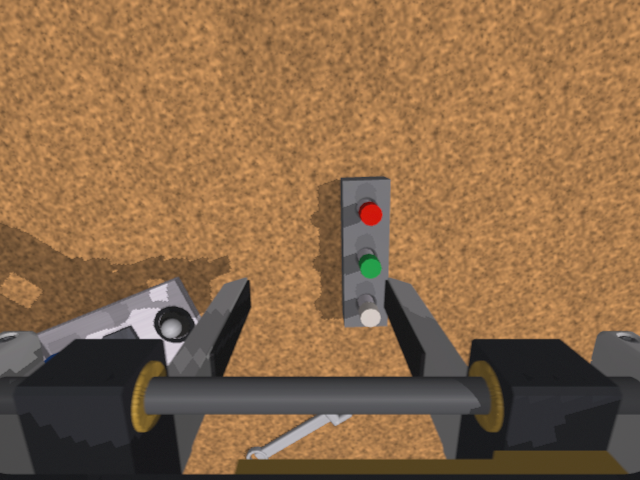

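The red cap is at (370,213) in the wrist view. The two views agree on about (0.465,0.332) within 3 mm, with the rack axis at -17.3°.

```bash
python3 -c "
from h import *
row(.465,.332,.12,162.7)
row(.465,.332,.048,162.7)"
```

```text
row [0.0133, 0.052, 0.1107] [0.0004, -0.0003, -0.0173] t 2.8 q6 -0.767
row [0.0133, 0.0519, 0.1827] [0.0004, -0.0003, -0.0173] t 2.8 q6 -0.767
```

```bash
python3 -m jog '[[0.0133,0.052,0.05,0,0,-0.0173,0],[0.0133,0.052,0.11,0,0,-0.0173,0],[0.0133,0.052,0.11,0,0,-0.0173,0],[0.0133,0.052,0.11,0,0,-0.0173,0],[0.0133,0.052,0.11,0,0,-0.0173,0]]'
python3 - <<'E'
from h import *
c=camera("wrist"); cv2.imwrite("pics/w3.png",c["image"][:,:,::-1])
for b in blobs(c,"red")[0][:2]: print(b,onz(c,*b[1],.076).round(4))
row(.465,.332,.048,162.7)
E
```

```text
time_s: 3.3
ee_pos: [0.4656, 0.3317, 0.1219]
eef_rot: [3.14, 0.0, 2.839]
force: [-0.1, -1.2, 0.8]
grip_width: 0.0469
(887, [317.32, 261.33], [302, 244, 32, 36]) [0.4628 0.3336 0.076 ]
row [0.001, -0.0003, 0.0747] [0.0016, 0.0007, -0.0006] t 3.35 q6 -0.714
```

View pics/w3.png

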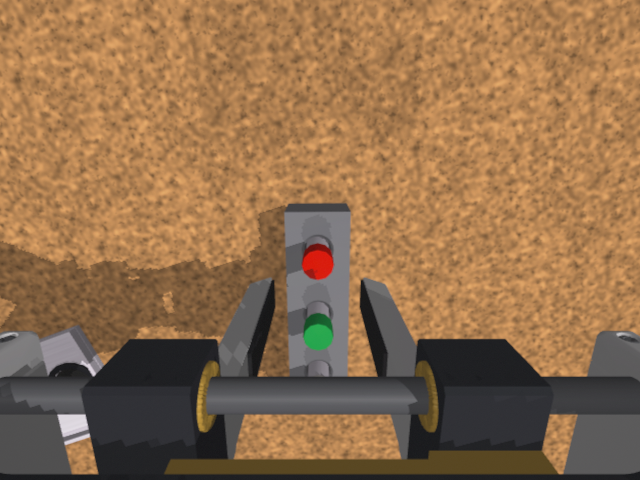

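```bash
python3 -m jog '[[0.002,0,0.03,0,0,0,0],[0.002,0,0.06,0,0,0,0],[0.002,0,0.0735,0,0,0,0],[0.002,0,0.0735,0,0,0,0],[0.002,0,0.0735,0,0,0,0],[0.002,0,0.0735,0,0,0,-1],[0.002,0,0.0735,0,0,0,-1],[0.002,0,0.0735,0,0,0,-1],[0.002,0,0.0735,0,0,0,-1],[0.002,0,0.0735,0,0,0,-1],[0.002,0,0.0735,0,0,0,-1],[0.002,0,0.0735,0,0,0,-1]]' 25
python3 - <<'E'
from h import *
c=camera("wrist"); cv2.imwrite("pics/w4.png",c["image"][:,:,::-1])
E
```

```text
time_s: 4.55
ee_pos: [0.4644, 0.3327, 0.0496]
eef_rot: [3.139, 0.002, 2.839]
force: [-0.2, -0.4, 5.5]
grip_width: 0.02
```

View pics/w4.png

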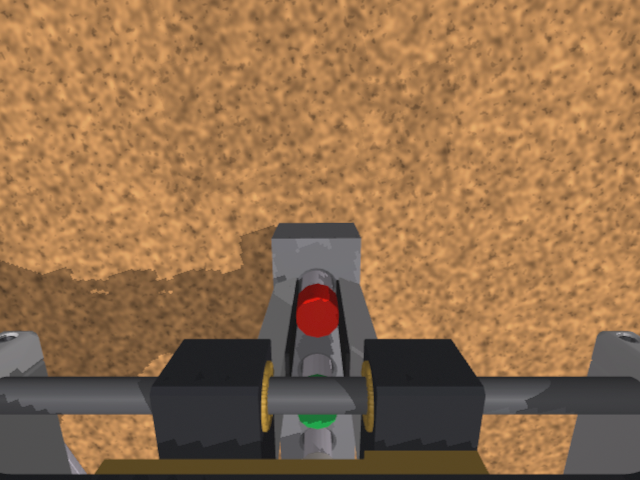

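```bash
cat >> h.py <<'E'
def proj(c,p):
    T=np.linalg.inv(np.array(c["world_from_camera"])); q=T[:3,:3]@np.array(p)+T[:3,3]
    return np.array([c["fx"]*q[0]/q[2]+c["cx"],c["fy"]*q[1]/q[2]+c["cy"]])
E
python3 - <<'E'
from h import *
c=camera("wrist");o=status.get_obs();p=o["ee_pos"]
R_=Ro.from_euler('xyz',o["eef_rot"]).as_matrix()
for dx in(-.005,0,.005): print(dx,proj(c,np.r_[p[:2],.076]+R_[:,0]*dx), proj(c,p+R_[:,0]*dx))
x=c["image"][260:360,250:400,::-1]; cv2.imwrite("pics/w4z.png",cv2.resize(x,None,fx=5,fy=5))
print(blobs(c,"red"))
E
```

```text
-0.005 [315.90249949 325.17654037] [315.83918146 301.63343826]
0 [315.8906632  315.90925465] [315.82843632 293.40301531]
0.005 [315.87863463 306.49141476] [315.81753941 285.05634726]
([(1808, [316.52, 311.02], [296, 284, 43, 54])], array([[0, 0, 0, ..., 0, 0, 0],
       [0, 0, 0, ..., 0, 0, 0],
       [0, 0, 0, ..., 0, 0, 0],
       ...,
       [0, 0, 0, ..., 0, 0, 0],
       [0, 0, 0, ..., 0, 0, 0],
       [0, 0, 0, ..., 0, 0, 0]], shape=(480, 640), dtype=uint8))
```

View pics/w4z.png

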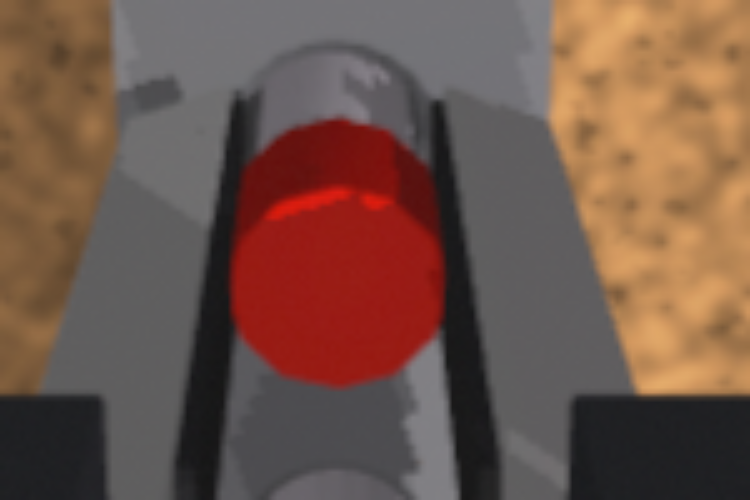

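The cap top is at (318,318), and a centred grip predicts about (316,316), so the vial is well centred between the pads. Now I'll lift it straight out.

```bash
python3 -m jog '[[0,0,-0.015,0,0,0,-1],[0,0,-0.03,0,0,0,-1],[0,0,-0.05,0,0,0,-1],[0,0,-0.08,0,0,0,-1],[0,0,-0.12,0,0,0,-1],[0,0,-0.16,0,0,0,-1],[0,0,-0.165,0,0,0,-1],[0,0,-0.165,0,0,0,-1]]' 25
python3 -c "
from h import *
row(.54,-.14,.215,93)"
```

```text
time_s: 5.45
ee_pos: [0.4642, 0.3325, 0.2165]
eef_rot: [3.136, 0.004, 2.839]
force: [0.4, -0.3, -0.4]
grip_width: 0.0204
row [-0.2132, -0.4284, 0.0] [0.0044, -0.0001, 0.7739] t 5.45 q6 -0.711
```

```bash
python3 -m jog '[[-0.011,-0.021,0,0,0,0.04,-1],[-0.032,-0.064,0,0,0,0.12,-1],[-0.053,-0.107,0,0,0,0.2,-1],[-0.07,-0.14,0,0,0,0.26,-1],[-0.085,-0.171,0,0,0,0.32,-1],[-0.107,-0.214,0,0,0,0.39,-1],[-0.128,-0.257,0,0,0,0.47,-1],[-0.149,-0.3,0,0,0,0.55,-1],[-0.171,-0.343,0,0,0,0.62,-1],[-0.188,-0.377,0,0,0,0.68,-1],[-0.2,-0.402,0,0,0,0.74,-1],[-0.208,-0.418,0,0,0,0.77,-1],[-0.213,-0.428,0,0,0,0.774,-1],[-0.213,-0.428,0,0,0,0.774,-1],[-0.213,-0.428,0,0,0,0.774,-1]]' 25
python3 - <<'E'
from h import *
c=camera("wrist"); cv2.imwrite("pics/w5.png",c["image"][:,:,::-1])
for n,z in [("orange",.127),("blue",.04),("red",.076)]:
    for b in blobs(c,n)[0][:2]: print(n,b,onz(c,*b[1],z).round(4))
t=camera("top");cv2.imwrite("pics/t3.png",t["image"][:,:,::-1])
E
```

```text
time_s: 6.95
ee_pos: [0.5398, -0.1386, 0.2148]
eef_rot: [3.137, -0.004, 1.625]
force: [0.7, 0.1, -0.8]
grip_width: 0.0203
orange (1004, [328.12, 76.51], [311, 57, 33, 36]) [ 0.5409 -0.0123  0.127 ]
blue (1633, [324.1, 176.24], [303, 154, 44, 45]) [ 0.5449 -0.0883  0.04  ]
red (1841, [317.11, 310.54], [296, 284, 43, 53]) [ 0.5447 -0.2175  0.076 ]
```

View pics/w5.png

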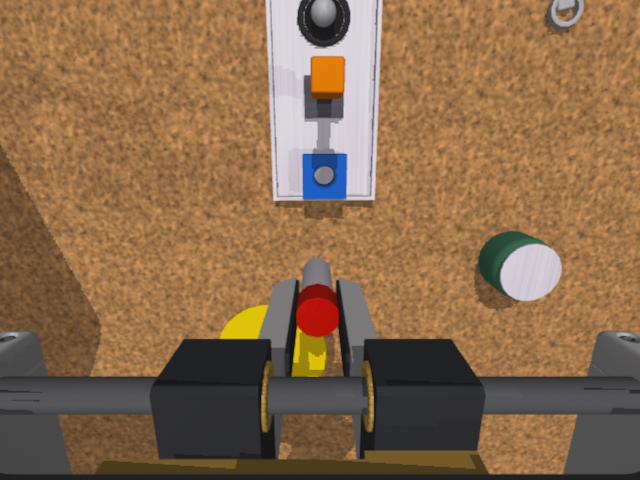

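```bash
python3 - <<'E'
from h import *
for nm in("top","wrist"):
    c=camera(nm)
    for n,z in [("blue",.04),("orange",.127)]:
        b,m=blobs(c,n,(250,40,420,330) if nm=="top" else (250,0,420,280))
        m=cv2.morphologyEx(m,cv2.MORPH_CLOSE,np.ones((7,7)))
        if m.sum()==0: print(nm,n,0);continue
        r=cv2.minAreaRect(cv2.findContours(m,0,1)[0][0]); print(nm,n,np.round(r[0],1),np.round(r[1],1),r[2],onz(c,*r[0],z).round(4))
    g=cv2.cvtColor(c["image"],cv2.COLOR_RGB2HSV)
    m=((g[...,1]<40)&(g[...,2]>120)).astype(np.uint8)
    x0,y0,x1,y1=(255,240,390,320) if nm=="top" else (250,0,400,205)
    k=np.zeros_like(m);k[y0:y1,x0:x1]=m[y0:y1,x0:x1];k=cv2.morphologyEx(k,cv2.MORPH_OPEN,np.ones((3,3)))
    q=max(cv2.findContours(k,0,1)[0],key=cv2.contourArea);r=cv2.minAreaRect(q);print(nm,"tray",r)
    bx=cv2.boxPoints(r); print([onz(c,*p,.014)[:2].round(4).tolist() for p in bx], onz(c,*r[0],.014).round(4))
    if nm=="wrist": print("hole",onz(c,323.5,175,.04))
E
```

```text
top blue [363.  277.5] [22.2 23.2] 86.8201675415039 [ 0.5458 -0.0905  0.04  ]
top orange 0
top tray ((320.2569274902344, 280.3811950683594), (59.128684997558594, 112.2131118774414), 86.98721313476562)
[[0.5906, 0.0959], [0.6027, -0.1155], [0.4917, -0.1207], [0.4803, 0.0887]] [ 0.541  -0.0126  0.014 ]
wrist blue [324. 176.] [42. 44.] -0.0 [ 0.545  -0.0881  0.04  ]
wrist orange [327.  75.] [36. 32.] 90.0 [ 0.5403 -0.0112  0.127 ]
wrist tray ((323.0, 100.0), (200.0, 116.0), 90.0)
[[0.4804, 0.0704], [0.5899, 0.0766], [0.6095, -0.1127], [0.4831, -0.1194]] [ 0.5403 -0.0145  0.014 ]
hole [ 0.54441018 -0.08712527  0.04      ]
```

View pics/t3.png

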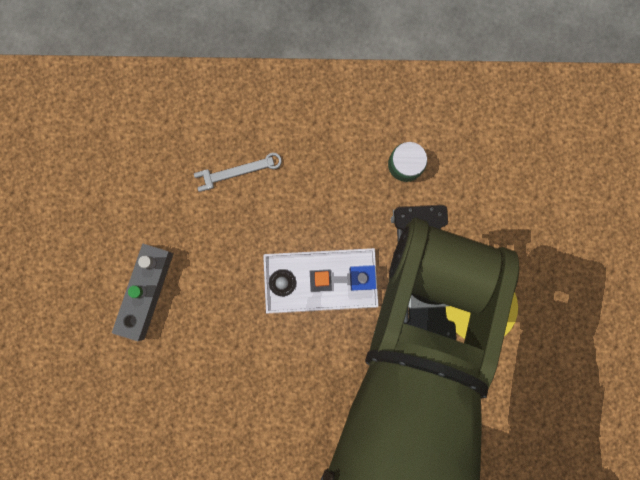

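Both views put the socket centre at (0.545,-0.089) within 2 mm. The tray yaw is 93° and its centre is near (0.541,-0.012). I'll move above the socket.

```bash
python3 -c "
from h import *
row(.545,-.089,.108,93)"
```

```text
row [0.0489, 0.0072, 0.1074] [0.0034, -0.0024, 0.0009] t 7.15 q6 -0.375
```

```bash
python3 -m jog '[[0.015,0.002,0.02,0.001,-0.001,0.001,-1],[0.035,0.005,0.05,0.002,-0.002,0.001,-1],[0.049,0.007,0.08,0.0034,-0.0024,0.001,-1],[0.049,0.007,0.1,0.0034,-0.0024,0.001,-1],[0.049,0.007,0.1074,0.0034,-0.0024,0.001,-1],[0.049,0.007,0.1074,0.0034,-0.0024,0.001,-1],[0.049,0.007,0.1074,0.0034,-0.0024,0.001,-1]]' 25
python3 - <<'E'
from h import *
c=camera("wrist"); cv2.imwrite("pics/w6.png",cv2.resize(c["image"][140:400,220:420,::-1],None,fx=3,fy=3)[:600])
s=camera("scene"); cv2.imwrite("pics/s6.png",cv2.resize(s["image"][170:320,200:380,::-1],None,fx=4,fy=4))
row(.545,-.089,.05,93)
E
```

```text
time_s: 7.85
ee_pos: [0.5453, -0.0891, 0.1091]
eef_rot: [3.14, 0.0, 1.623]
force: [1.1, 1.1, -0.4]
grip_width: 0.0199
row [0.0003, -0.0005, 0.0592] [0.0012, 0.0004, -0.0002] t 7.95 q6 -0.28
```

View pics/w6.png

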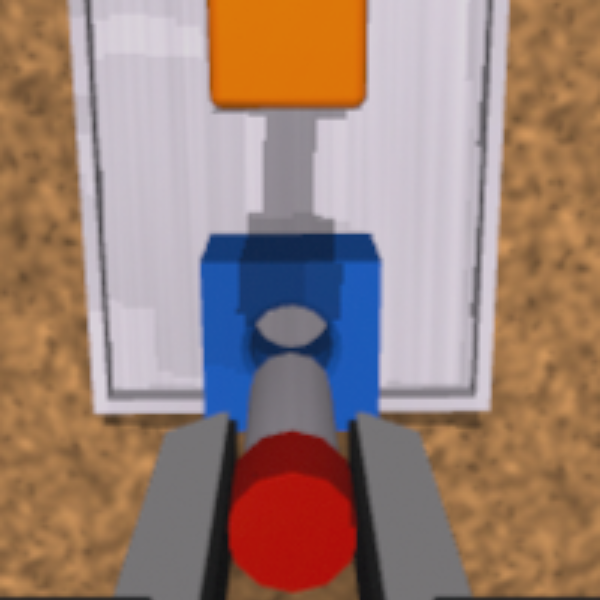

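View pics/s6.png

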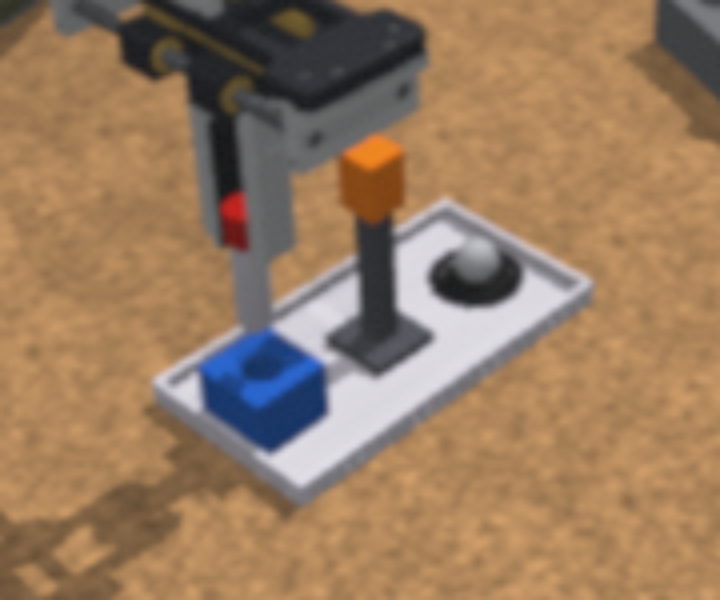

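```bash
python3 - <<'E'
from h import *
s=camera("scene");w=camera("wrist");p=status.get_obs()["ee_pos"]
f=np.r_[p[:2],p[2]-.0436];h_=np.r_[p[:2],.04]
print("scene foot/hole zoom",(proj(s,f)-[200,170])*4,(proj(s,h_)-[200,170])*4)
print("wrist",(proj(w,f)-[220,140])*3,(proj(w,h_)-[220,140])*3)
# block corner preds
a=np.radians(93);X=np.array([np.cos(a),np.sin(a),0]);Y=np.array([-X[1],X[0],0])
for i in(-1,1):
  for j in(-1,1): print(i,j,(proj(w,h_+.022*(i*X+j*Y))-[220,140])*3,(proj(s,h_+.022*(i*X+j*Y))-[200,170])*4)
E
```

```text
scene foot/hole zoom [253.53434559 323.88683547] [257.69415322 364.07758029]
wrist [291.71200303 381.58049622] [291.33077965 347.15177713]
-1 -1 [377.92218286 429.44444814] [253.18756435 407.61194893]
-1 1 [204.78680057 429.74997537] [192.98857308 365.35259049]
1 -1 [381.88833624 260.72299156] [322.28610071 362.80480919]
1 1 [200.63287858 260.95647069] [261.97038198 322.76852711]
```

The wrist view agrees with the prediction within 1 mm, with the block's top edges at rows 262 and 430 against 261 and 429 predicted. The scene view suggests an offset of about 2 mm. The chamfered mouth and tapered foot can absorb that, so I'll go down slowly.

```bash
python3 -m jog '[[0,0,0.005,0,0,0,-1],[0,0,0.01,0,0,0,-1],[0,0,0.015,0,0,0,-1],[0,0,0.02,0,0,0,-1],[0,0,0.025,0,0,0,-1],[0,0,0.03,0,0,0,-1],[0,0,0.03,0,0,0,-1],[0,0,0.03,0,0,0,-1]]' 25
python3 - <<'E'
from h import *
c=camera("wrist"); cv2.imwrite("pics/w7.png",cv2.resize(c["image"][140:340,220:420,::-1],None,fx=3,fy=3)[:600])
s=camera("scene"); cv2.imwrite("pics/s7.png",cv2.resize(s["image"][170:320,200:380,::-1],None,fx=4,fy=4))
E
```

```text
time_s: 8.85
ee_pos: [0.5452, -0.0892, 0.0788]
eef_rot: [3.14, 0.0, 1.623]
force: [-0.0, -0.2, -0.6]
grip_width: 0.0203
```

View pics/w7.png

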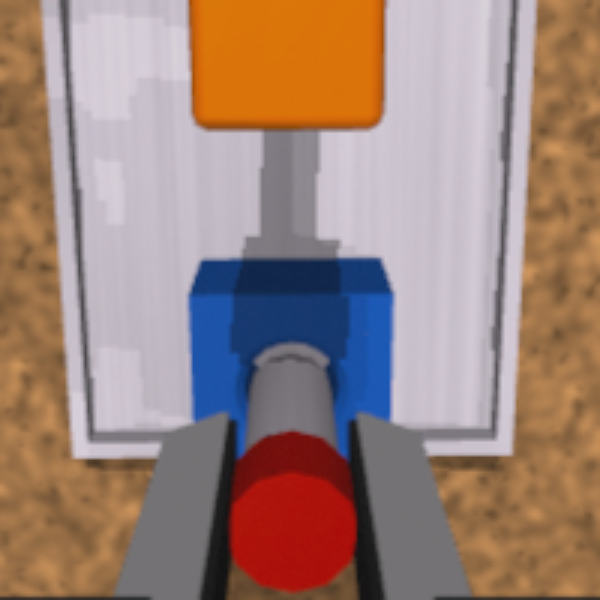

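View pics/s7.png

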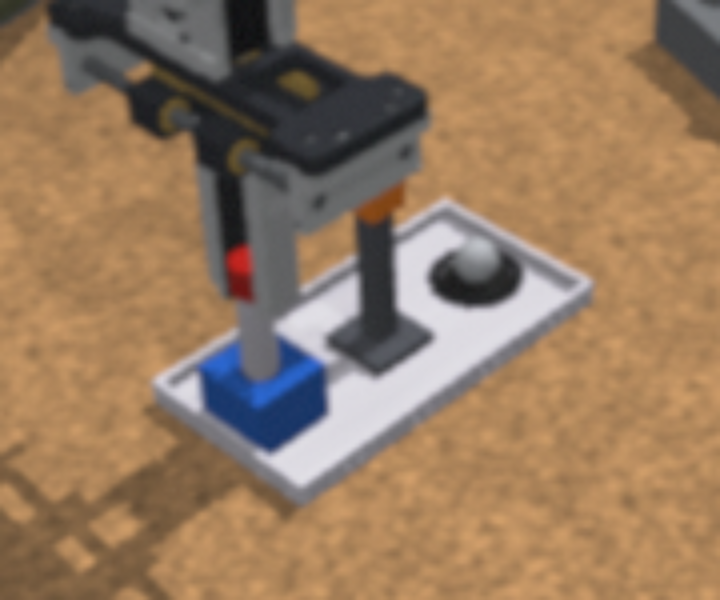

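The foot has entered the mouth with no extra force, so I'll continue slowly.

```bash
python3 -m jog '[[0,0,0.003,0,0,0,-1],[0,0,0.006,0,0,0,-1],[0,0,0.009,0,0,0,-1],[0,0,0.012,0,0,0,-1],[0,0,0.015,0,0,0,-1],[0,0,0.015,0,0,0,-1]]' 25
python3 -m jog '[[0,0,0.003,0,0,0,-1],[0,0,0.006,0,0,0,-1],[0,0,0.009,0,0,0,-1],[0,0,0.011,0,0,0,-1],[0,0,0.012,0,0,0,-1],[0,0,0.012,0,0,0,-1]]' 25
```

```text
time_s: 9.55
ee_pos: [0.5452, -0.0892, 0.0636]
eef_rot: [3.141, 0.0, 1.623]
force: [0.4, 0.1, -1.4]
grip_width: 0.0202
time_s: 10.15
ee_pos: [0.5451, -0.0891, 0.0515]
eef_rot: [3.141, 0.0, 1.623]
force: [-1.2, 0.4, -1.1]
grip_width: 0.0204
```

```bash
python3 -m jog '[[0,0,0.001,0,0,0,-1],[0,0,0.002,0,0,0,-1],[0,0,0.002,0,0,0,-1]]' 25
python3 - <<'E'
from h import *
c=camera("wrist"); cv2.imwrite("pics/w8.png",cv2.resize(c["image"][140:340,220:420,::-1],None,fx=3,fy=3)[:600])
E
```

```text
time_s: 10.45
ee_pos: [0.5453, -0.0892, 0.0497]
eef_rot: [3.14, 0.0, 1.623]
force: [0.2, 0.3, 0.8]
grip_width: 0.0203
```

View pics/w8.png

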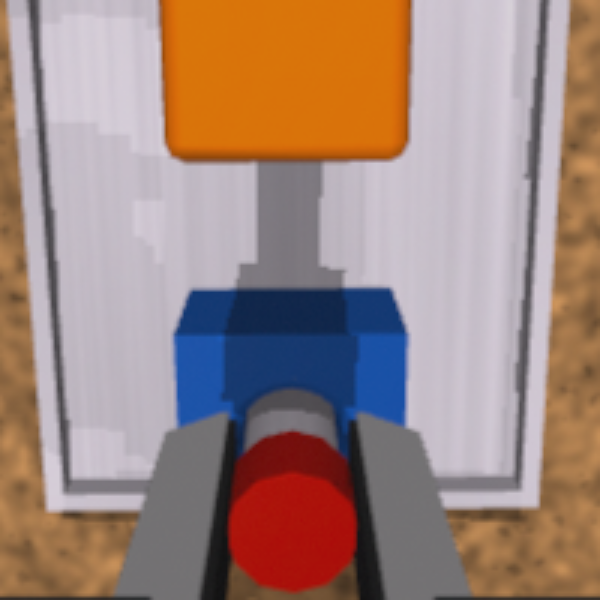

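The sign of the z force flipped at the expected seated height, so the vial is on the socket floor. I'll release it and retreat straight up.

```bash
python3 -m jog '[[0,0,0,0,0,0,-0.3],[0,0,0,0,0,0,0],[0,0,0,0,0,0,0],[0,0,0,0,0,0,0],[0,0,-0.01,0,0,0,0],[0,0,-0.03,0,0,0,0],[0,0,-0.06,0,0,0,0],[0,0,-0.1,0,0,0,0],[0,0,-0.14,0,0,0,0],[0,0,-0.16,0,0,0,0],[0,0,-0.16,0,0,0,0]]' 25
python3 - <<'E'
from h import *
c=camera("wrist"); cv2.imwrite("pics/w9.png",c["image"][:,:,::-1])
s=camera("scene"); cv2.imwrite("pics/s9.png",cv2.resize(s["image"][170:320,200:380,::-1],None,fx=4,fy=4))
for n,z in [("orange",.127),("red",.076),("blue",.04)]:
    for b in blobs(c,n)[0][:1]: print(n,b,onz(c,*b[1],z).round(4))
b=blobs(s,"red",(200,170,400,330))[0][:1];print("scene red",b,onz(s,*b[0][1],.072))
E
```

```text
time_s: 11.6
ee_pos: [0.5461, -0.0893, 0.2136]
eef_rot: [3.135, 0.002, 1.623]
force: [0.7, -0.8, -0.8]
grip_width: 0.047
orange (1030, [313.83, 145.84], [298, 130, 32, 33]) [ 0.54   -0.0108  0.127 ]
red (440, [314.49, 230.98], [304, 219, 22, 25]) [ 0.5444 -0.0875  0.076 ]
blue (1283, [314.73, 217.4], [294, 199, 42, 46]) [ 0.5444 -0.082   0.04  ]
scene red [(115, [263.33, 249.6], [258, 244, 11, 13])] [ 0.54865159 -0.09132678  0.072     ]
```

View pics/w9.png

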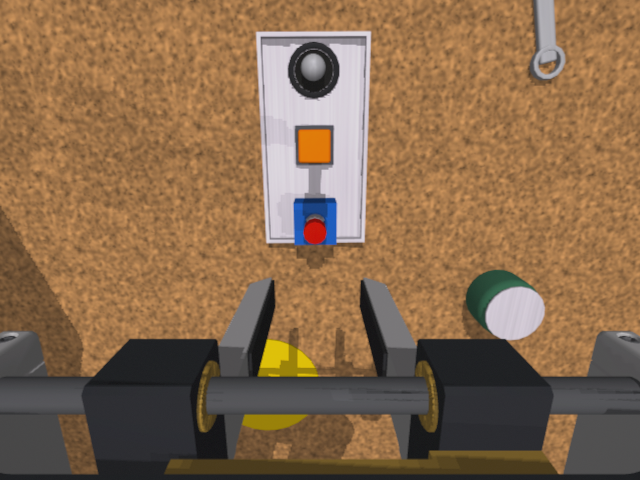

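View pics/s9.png

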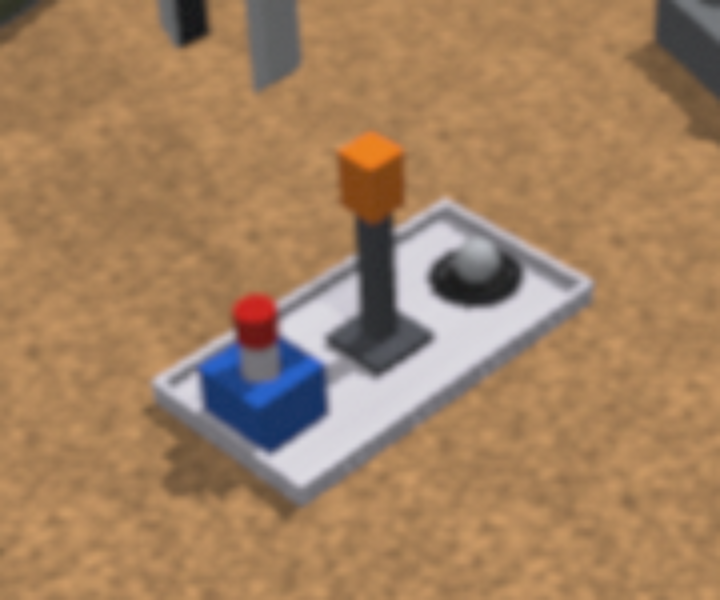

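The vial stands in the socket with about 18 mm of body showing below the cap, which is right for fully down. The ball is in its pocket at (313,68), and the handle is at about (0.540,-0.011). Next I'll turn the jaws along the tray's x axis and move over the handle.

```bash
python3 -c "
from h import *
row(.54,-.0113,.20,3)"
```

```text
row [0.0779, -0.0008, 0.0096] [0.001, -0.0005, 0.9998] t 11.7 q6 -0.28
```

```bash
python3 -m jog '[[0.02,0,0,0,0,0.09,0],[0.04,0,0,0,0,0.18,0],[0.06,0,0.005,0,0,0.27,0],[0.078,-0.001,0.01,0,0,0.36,0],[0.078,-0.001,0.01,0,0,0.45,0],[0.078,-0.001,0.01,0,0,0.54,0],[0.078,-0.001,0.01,0,0,0.63,0],[0.078,-0.001,0.01,0,0,0.72,0],[0.078,-0.001,0.01,0,0,0.81,0],[0.078,-0.001,0.01,0.001,0,0.9,0],[0.078,-0.001,0.01,0.001,0,1,0],[0.078,-0.001,0.01,0.001,0,1,0],[0.078,-0.001,0.01,0.001,0,1,0],[0.078,-0.001,0.01,0.001,0,1,0]]'
python3 - <<'E'
from h import *
c=camera("wrist"); cv2.imwrite("pics/w10.png",c["image"][:,:,::-1])
for n,z in [("orange",.127),("red",.076)]:
    for b in blobs(c,n)[0][:1]: print(n,b,onz(c,*b[1],z).round(4))
o=status.get_obs();print(o["ee_pos"],o["eef_rot"],proj(c,np.r_[o["ee_pos"][:2],.127]))
E
```

```text
time_s: 13.1
ee_pos: [0.5397, -0.0112, 0.1991]
eef_rot: [-3.141, 0.0, 0.056]
force: [0.6, -0.2, -0.6]
grip_width: 0.0469
orange (944, [317.58, 250.87], [303, 229, 31, 38]) [ 0.5413 -0.0105  0.127 ]
red (465, [405.23, 233.69], [394, 221, 24, 26]) [ 0.546  -0.0884  0.076 ]
[ 0.53970004 -0.01123014  0.19927823] [-3.14094686e+00  1.29324655e-04  5.48742931e-02] [318.43357449 252.97047983]
```

View pics/w10.png

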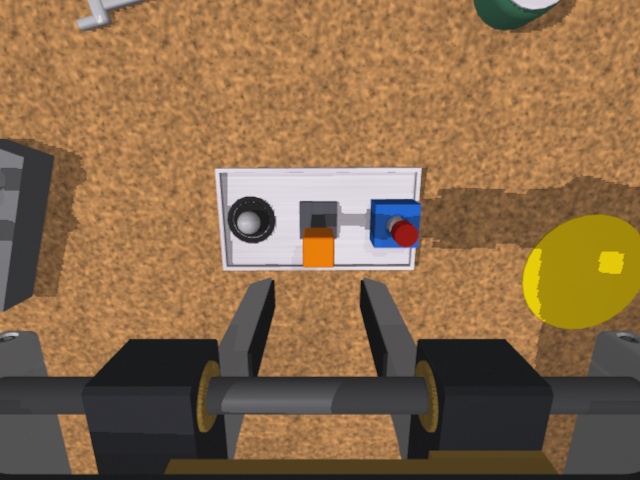

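The handle top is at (318,251) and the jaw axis predicts (318,253), so they line up. Going down, then closing in stages.

```bash
python3 -m jog '[[0,0,0.03,0,0,0,0],[0,0,0.06,0,0,0,0],[0,0,0.085,0,0,0,0],[0,0,0.1,0,0,0,0],[0,0,0.107,0,0,0,0],[0,0,0.107,0,0,0,0],[0,0,0.107,0,0,0,-0.2],[0,0,0.107,0,0,0,-0.35],[0,0,0.107,0,0,0,-0.4],[0,0,0.107,0,0,0,-0.43],[0,0,0.107,0,0,0,-0.46],[0,0,0.107,0,0,0,-0.48]]' 10
python3 -m jog '[[0,0,0,0,0,0,-0.5],[0,0,0,0,0,0,-0.52],[0,0,0,0,0,0,-0.55],[0,0,0,0,0,0,-0.6],[0,0,0,0,0,0,-1],[0,0,0,0,0,0,-1]]' 10
python3 -m jog '[[0,0,0,0,0,0,-1],[0,0,0,0,0,0,-1],[0,0,0,0,0,0,-1]]' 45
python3 - <<'E'
from h import *
c=camera("wrist"); cv2.imwrite("pics/w11.png",c["image"][:,:,::-1])
E
```

```text
time_s: 14.35
ee_pos: [0.5398, -0.0115, 0.0925]
eef_rot: [3.142, -0.0, 0.055]
force: [-0.5, -3.7, 0.9]
grip_width: 0.0245
time_s: 14.95
ee_pos: [0.5398, -0.0116, 0.0925]
eef_rot: [3.141, -0.0, 0.055]
force: [-0.8, -3.0, 0.8]
grip_width: 0.024
time_s: 15.25
ee_pos: [0.5398, -0.0116, 0.0925]
eef_rot: [3.141, -0.0, 0.055]
force: [-0.5, -3.5, 0.2]
grip_width: 0.0238
```

View pics/w11.png

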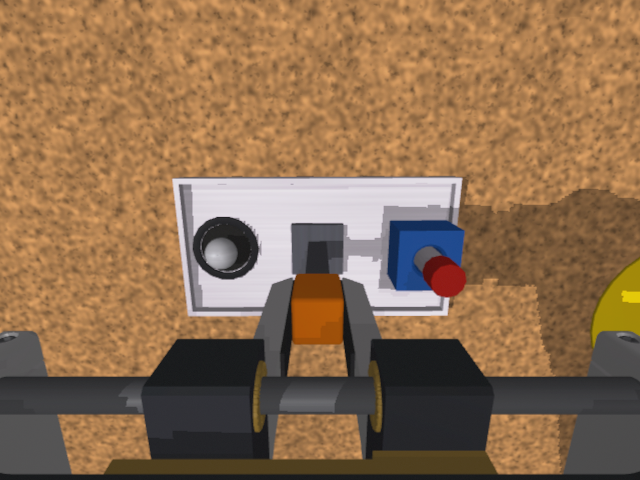

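```bash
python3 -m jog '[[0,0,-0.0005,0,0,0,-1],[0,0,-0.001,0,0,0,-1],[0,0,-0.002,0,0,0,-1],[0,0,-0.003,0,0,0,-1],[0,0,-0.005,0,0,0,-1],[0,0,-0.007,0,0,0,-1],[0,0,-0.009,0,0,0,-1],[0,0,-0.011,0,0,0,-1],[0,0,-0.013,0,0,0,-1],[0,0,-0.015,0,0,0,-1],[0,0,-0.0165,0,0,0,-1],[0,0,-0.0175,0,0,0,-1],[0,0,-0.018,0,0,0,-1],[0,0,-0.018,0,0,0,-1],[0,0,-0.018,0,0,0,-1]]' 45
python3 - <<'E'
from h import *
c=camera("wrist"); cv2.imwrite("pics/w12.png",c["image"][:,:,::-1])
s=camera("scene"); cv2.imwrite("pics/s12.png",cv2.resize(s["image"][150:320,180:400,::-1],None,fx=3.5,fy=3.5))
E
```

```text
time_s: 16.8
ee_pos: [0.5398, -0.0116, 0.1104]
eef_rot: [3.141, -0.0, 0.055]
force: [-0.0, 0.6, -4.8]
grip_width: 0.0234
```

View pics/w12.png

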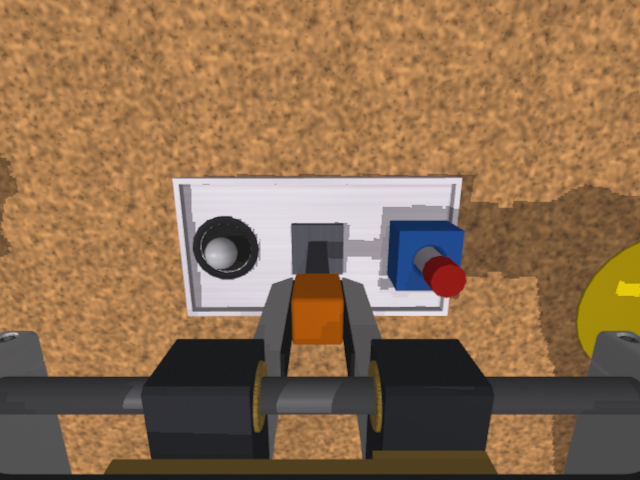

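View pics/s12.png

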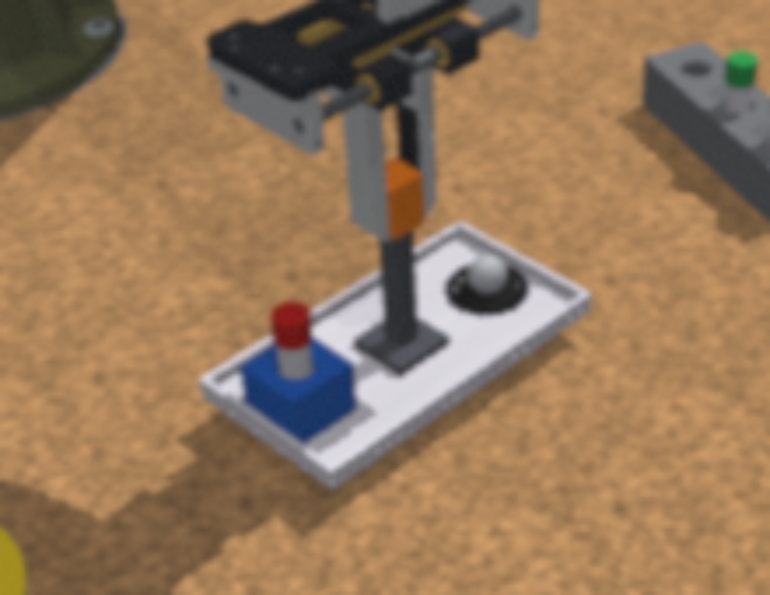

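The tray is off the bench and carried level. In the wrist view nothing has shifted relative to the gripper, with the ball at (220,254) and the cap at (445,280) as before. I'll raise it further.

```bash
python3 -m jog '[[0,0,-0.001,0,0,0,-1],[0,0,-0.003,0,0,0,-1],[0,0,-0.006,0,0,0,-1],[0,0,-0.01,0,0,0,-1],[0,0,-0.015,0,0,0,-1],[0,0,-0.02,0,0,0,-1],[0,0,-0.026,0,0,0,-1],[0,0,-0.032,0,0,0,-1],[0,0,-0.038,0,0,0,-1],[0,0,-0.044,0,0,0,-1],[0,0,-0.05,0,0,0,-1],[0,0,-0.056,0,0,0,-1],[0,0,-0.062,0,0,0,-1],[0,0,-0.068,0,0,0,-1],[0,0,-0.073,0,0,0,-1],[0,0,-0.077,0,0,0,-1],[0,0,-0.08,0,0,0,-1],[0,0,-0.082,0,0,0,-1],[0,0,-0.083,0,0,0,-1],[0,0,-0.083,0,0,0,-1]]' 45
python3 - <<'E'
from h import *
c=camera("wrist"); cv2.imwrite("pics/w13.png",c["image"][:,:,::-1])
row(.495,-.32,.194,3)
E
```

```text
time_s: 18.9
ee_pos: [0.5397, -0.0116, 0.1934]
eef_rot: [3.141, 0.0, 0.055]
force: [0.3, 0.6, -5.2]
grip_width: 0.0234
row [-0.0615, 0.3055, -0.0007] [0.0001, 0.0001, 0.0016] t 18.95 q6 1.427
```

View pics/w13.png

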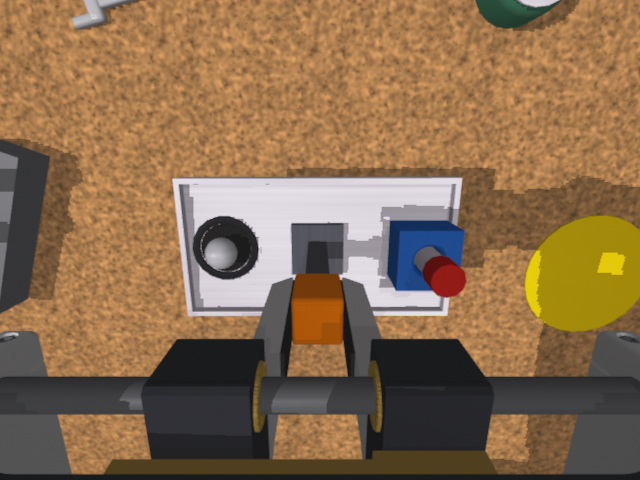

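```bash
python3 -m jog '[[0,0.0002,0,0,0,0,-1],[-0.0004,0.0018,0,0,0,0,-1],[-0.0011,0.0054,0,0,0,0,-1],[-0.0024,0.0117,0,0,0,0,-1],[-0.0042,0.0206,0,0,0,0,-1],[-0.0065,0.0321,0,0,0,0,-1],[-0.0093,0.0457,0,0,0,0,-1],[-0.0123,0.0606,0,0,0,0,-1],[-0.0155,0.0765,0,0,0,0,-1],[-0.0187,0.0924,0,0,0,0,-1],[-0.0217,0.1073,0,0,0,0,-1],[-0.0245,0.1209,0,0,0,0,-1],[-0.0268,0.1324,0,0,0,0,-1],[-0.0286,0.1413,0,0,0,0,-1],[-0.0299,0.1476,0,0,0,0,-1],[-0.0306,0.1512,0,0,0,0,-1],[-0.031,0.1528,0,0,0,0,-1],[-0.031,0.153,0,0,0,0,-1],[-0.031,0.153,0,0,0,0,-1],[-0.031,0.153,0,0,0,0,-1]]' 45
python3 - <<'E'
from h import *
c=camera("wrist"); cv2.imwrite("pics/w14.png",c["image"][:,:,::-1])
row(.495,-.32,.194,3)
E
```

```text
time_s: 20.95
ee_pos: [0.5172, -0.1657, 0.1933]
eef_rot: [3.142, 0.0, 0.055]
force: [-0.2, 0.4, -6.2]
grip_width: 0.0238
row [-0.0307, 0.1527, -0.0007] [0.0001, 0.0001, 0.0018] t 21.0 q6 1.138
```

View pics/w14.png

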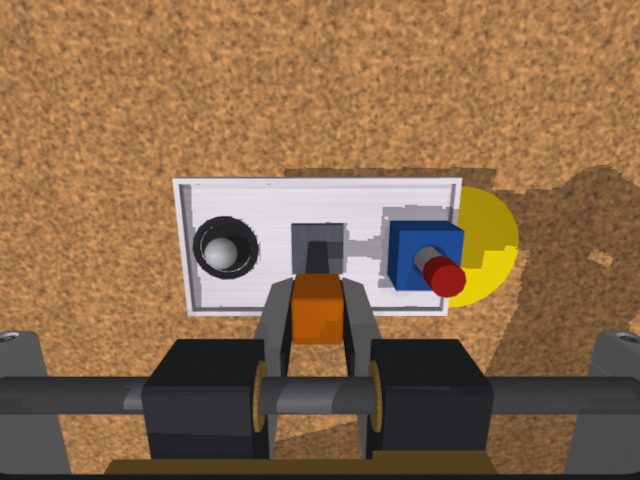

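Halfway there. The tray, ball (220,254) and vial have not moved relative to the gripper, so I'll run the same smooth move again for the second half.

```bash
python3 -m jog '[[0,0.0002,0,0,0,0,-1],[-0.0004,0.0018,0,0,0,0,-1],[-0.0011,0.0054,0,0,0,0,-1],[-0.0024,0.0117,0,0,0,0,-1],[-0.0042,0.0206,0,0,0,0,-1],[-0.0065,0.0321,0,0,0,0,-1],[-0.0093,0.0457,0,0,0,0,-1],[-0.0123,0.0606,0,0,0,0,-1],[-0.0155,0.0765,0,0,0,0,-1],[-0.0187,0.0924,0,0,0,0,-1],[-0.0217,0.1073,0,0,0,0,-1],[-0.0245,0.1209,0,0,0,0,-1],[-0.0268,0.1324,0,0,0,0,-1],[-0.0286,0.1413,0,0,0,0,-1],[-0.0299,0.1476,0,0,0,0,-1],[-0.0306,0.1512,0,0,0,0,-1],[-0.031,0.1528,0,0,0,0,-1],[-0.031,0.153,0,0,0,0,-1],[-0.031,0.153,0,0,0,0,-1],[-0.031,0.153,0,0,0,0,-1]]' 45
python3 -m jog '[[0,0,0,0,0,0,-1],[0,0,0,0,0,0,-1],[0,0,0,0,0,0,-1],[0,0,0,0,0,0,-1],[0,0,0,0,0,0,-1]]' 45
python3 - <<'E'
from h import *
for n in("wrist","scene","top"):
    c=camera(n); cv2.imwrite(f"pics/f_{n}.png",c["image"][:,:,::-1])
    if n=="scene":
        b=blobs(c,"orange",(60,150,350,400))[0][:1];print(b)
o=status.get_obs();print(np.abs(o["joint_vel"]).max(),o["ee_pos"])
E
```

```text
time_s: 23.0
ee_pos: [0.4948, -0.32, 0.1934]
eef_rot: [3.142, 0.0, 0.056]
force: [-0.2, 0.7, -4.9]
grip_width: 0.0237
time_s: 23.5
ee_pos: [0.4948, -0.32, 0.1934]
eef_rot: [3.142, 0.0, 0.056]
force: [0.2, 0.3, -5.5]
grip_width: 0.0236
[(328, [115.89, 228.15], [106, 216, 21, 27])]
0.001587402346194671 [ 0.49482458 -0.31998231  0.19341965]
```

View pics/f_wrist.png

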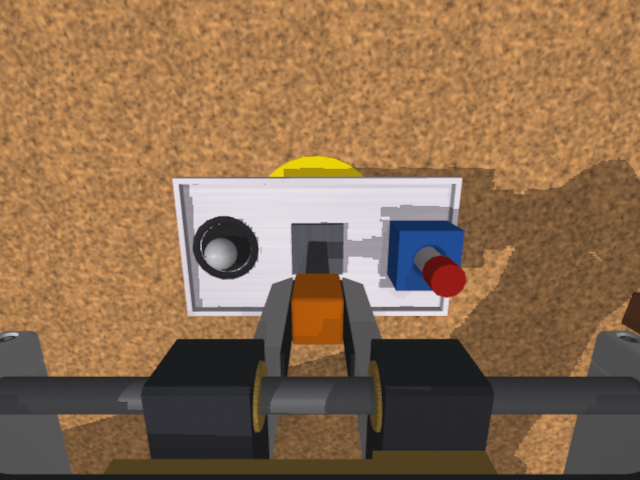

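View pics/f_scene.png

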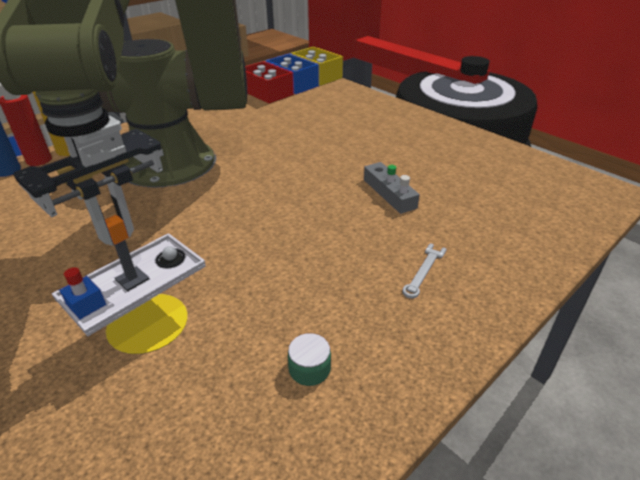

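View pics/f_top.png

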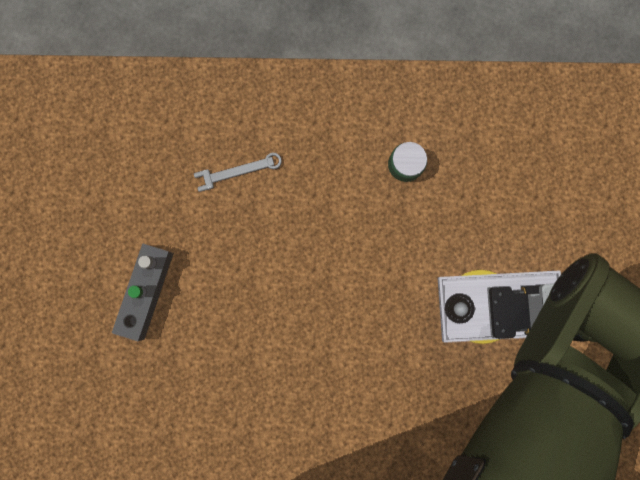

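The tray is held level over the mat. The offset of its outline in the top view matches the parallax from its height. The ball and vial are in place, the other items have not moved, and the arm is still.

```bash
python3 -c "
from station import ctrl
print(ctrl.hand_in())"
```

```text
the job is handed in; nothing more can be done
None
```

I put the red-capped vial down into the tray's blue socket and let go of it. Then I lifted the tray by its orange handle, carried it to the yellow mat and handed the job in while still holding it there. The hand-in reported no verdict.

**Final checks, at about 23.5 s of the 64 s allowed:**
- **Position:** the gripper was at (0.495, -0.320), less than 3 mm from the measured mat centre. The tray's underside was about 101 mm above the bench, judging by the gripper's height.
- **Stillness:** the tool pointed straight down and the arm was still.
- **Load:** the wrist carried about 5 N. The ball, vial and handle looked the same in the wrist pictures at every stop since the grasp.
- **Other items:** the green and white vials, the tin and the wrench looked unmoved in the last top and scene views.

**One disagreement:** before I put the vial in, the scene camera placed the socket 2–4 mm away from where the wrist and top cameras did. I went with the wrist view, and the vial went in with no noticeable sideways force.

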